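# Read the needle opening of a soundness mould under the lens at 300 g

## Task

Check the spring of the brass mould clamped in the test fixture: pull the gauge's draw rod out until its broad dark ring stands at the mouth of the gauge tube, and let go of it (the gauge's brake keeps it there). Then take the reading lens by its handle and hold it level in the air over the two needle tips, centred above the tick-marked scale, with its rim at the same height as the collar on the upright focus post. Finish while still holding the lens steadily there, touching no part of the fixture with it; do not bump the needles, shift the collar or push the two loose moulds about.

Things in the scene. Friction and masses are not known exactly. Their poses are not given: they have to be found in the camera images.
- fixture: Fixed fixture: grey base plate 170 x 230 mm (its x by y), 14 mm tall; origin under its centre, x away from the robot at yaw 0, y to the left. On the right a split brass mould ring; its two 150 mm needles run along +y, 34 mm above the bench, to the scale. Near right: spring-gauge tube along x, mouth towards -x. Far left: focus post, 9 mm thick, top 135 mm above the bench, with collar.
- draw_rod (a joint): How far the gauge's draw rod is pulled out along the fixture's -x, in m: 0 fully in, 0.060 at the stop; 0.045 when its broad dark ring (300 g) is at the tube mouth. Spring 65 N/m and a friction brake of 4.5 N: it takes about 5 N to start and 7.5 N at 0.045 to pull outward, and it stays where it is left.
- pull_knob (a point): Centre of the grey ribbed pull knob on the end of the draw rod: 30 mm long along the fixture's x, 20 mm wide along its y, 26 mm tall, 34 mm above the bench, clear of the base plate; gripped from above across its 20 mm width. 15 mm of bare rod between knob and tube mouth when the rod is fully in.
- gauge_mouth (a point): Centre of the mouth of the gauge tube (a bright end collar 27 mm across), where the rod comes out.
- ring_300g (a point): Centre of the broad dark ring (3 mm wide) on the 10 mm draw rod; hidden in the tube at first. Narrow rings at every 7.5 mm mark 50 g each, so five of them stand outside the tube when the broad one comes to its mouth.
- mould_arm: The moving half of the brass mould with its needle (2 mm thick, 150 mm long) and the gauge's hook; swings open about a vertical axis at the back of the ring as the rod is drawn, so that its tip moves 17.5 mm towards the fixture's -x. Origin on that axis, at bench height. Delicate.
- reading_point (a point): Point at needle height (34 mm above the bench) over the middle of the white tick-marked scale (52 mm long along the fixture's x) at the needle tips; the lens is to be centred above it. The focus post stands 65 mm from it towards the fixture's +x.
- collar_mid (a point): Centre of the dark collar (20 mm across, 16 mm tall, as tall as the lens rim; a thumb screw sticks out on its far side) on the focus post. Each reader sets its height to suit the lens and the eye, so it differs from case to case: 85 to 110 mm above the bench.
- reading_lens: Loose reading lens, about 110 g, lying flat: a steel rim 60 mm across and 16 mm tall with clear glass, and a flat-sided wooden handle (14 mm wide, 16 mm tall) along its -x from 46 to 154 mm from the lens centre. Origin at the underside of the lens centre, z up through the glass.
- lens_centre (a point): Middle of the lens, 8 mm above the rim's underside.
- lens_grip (a point): Point in the middle of the handle, 85 mm from the lens centre and near the balance point: a good place to grip across the 14 mm width.
- soundness_mould_2: Bystander: a loose brass split mould 31 x 180 x 30 mm, with two needles, lying on the bench left of the fixture's far side.
- soundness_mould_3: Bystander: another such loose mould on the bench to the right of the fixture.
Mind the look-alikes: they are no part of the job. Several things have the shape of the reading_lens; the one meant has the colours described above.

How it is judged:
By the outcome, as a careful person would: the job done as asked, in the order asked, and still so for the second after the job is handed in, while the arm keeps its last pose, push and grip.
It also fails if it takes over 72 s, if anything falls off the work surface, if the arm or the gripper's body presses on something with over 40 N, if the wrist force passes 120 N, or if a joint passes its speed limit or range.

## Robot

A 6-joint arm with a two-finger parallel gripper is mounted at the origin on a cart in front of the work surface, level with it; the furniture and walls round the work are solid. World frame = base frame: x ahead of the robot, y to its left, z up, the work surface at z = 0. Lengths are in m, angles in rad, forces in N, time in s.
With the tool pointing down it reaches from about 0.275 to 1 m from the base axis. Payload 8.4 kg.
Tool frame: the origin (TCP) lies on the centre line of the jaws, within the pads' length; the fingertips stand 17 mm ahead of it and the grasp point (between the pads) lies 2 mm behind it (bot.tcp_to_tips is the y of the fingertips in the tool frame, in m); y points along the fingers, z is the direction in which the jaws open and shut, and the axes are right-handed (so a half turn about y gives the same grasp; the last joint's range is limited). The gripper opens to 85 mm and grips with 20 to 120 N. Pads are 22 mm wide; open, the fingers measure 114 mm over their backs; the gripper's body (76 mm by 85 mm) begins 54 mm behind the grasp point. The pads swing forward as they close: fully open they stand 13 mm farther back than shut.
Start: joints at [-1.196, 0.353, 1.633, -0, 1.155, -0.002], TCP at [0.23, -0.581, 0.248] pointing down, gripper open.
Joint ranges: [-2.63, 2.63], [-0.92, 2.1], [0.06, 2.66], [-1.3, 4.44], [0, 2.69], [-3.02, 3.02]. Speed limits (rad/s): [2.22, 2.22, 2.79, 3.14, 3.14, 3.14].

## Interface

Orientations are given as a unit quaternion [x, y, z, w].
In Python, from workcell import bot, hand, kinematics, get_obs, vision, hand_in gives the robot as it stands. The module is installed in compiled form; this text tells all that it offers. Calls block until the motion is done:
- bot.reach(position, orientation): joint-space move of the TCP to a pose.
- bot.servo_line(position, ori=None, velocity=0.15): straight line of the TCP; ori=None keeps the orientation; velocity is the mean speed in m/s.
- bot.goto_joints(angles): joint-space move.
- hand.move_gripper(opening, strength=None): finger opening in m; strength is the grip in N (None keeps the last); returns when the fingers have stopped.
- bot.dwell(seconds).
- kinematics.solve_ik(position, orientation): joint angles nearest the present ones, or None.
- get_obs(): the state.
- vision.read_camera(name): name is "scene" or "top"; returns a dict with "frame" (384x512x3 uint8, red, green, blue), "intrinsics" (3x3 intrinsics, pixels), "view" (4x4, takes a point from world to camera coordinates). Camera axes: x right, y down, z forward; pixel columns grow to the right and rows downward; lengths in m; the calibration is good to about 2 mm. A picture is of the moment at which its call begins. There is no depth.
A pose or a line that the arm cannot do raises bot.IKError and nothing moves.
- hand_in(): hands the job in, once; it reports no verdict.
The state is a dict: "time_s": time; "joint_pos": joint angles; "joint_vel": joint speeds; "joint_efforts": joint torques, N m; "position": TCP position; "orientation": TCP orientation; "wrist_force": force on the tool from outside, world axes, zero at the start; "ft_torque": the same for the moment, N m; "gripper_width": finger opening in m.
Only numpy, scipy, OpenCV 4.12 (cv2) and the standard library are available. Lean on these libraries where they do the work, as an engineer would, in place of code of your own. Each camera call takes 0.05 s, during which the arm holds its last target.

## Working session

There is one attempt and no reset: what is moved stays moved. The work goes in short steps, each a Python script; the robot and the scene stay as the last script left them, time stands still between calls to the robot, and variables do not carry over. Pictures are saved under pics/ and viewed, and the job is handed in when it is done.

```bash
mkdir -p pics; ls; cat > h.py <<'E'
import numpy as np, cv2
from workcell import bot, hand, kinematics, get_obs, vision, hand_in
def cam(n):
    d=vision.read_camera(n); return d["frame"],np.array(d["intrinsics"]),np.array(d["view"])
def ray(K,V,u,v):
    R,t=V[:3,:3],V[:3,3]; o=-R.T@t; d=R.T@np.linalg.inv(K)@np.array([u,v,1.]); return o,d/np.linalg.norm(d)
def onz(K,V,u,v,z):
    o,d=ray(K,V,u,v); return o+d*(z-o[2])/d[2]
def proj(K,V,p):
    q=K@(V[:3,:3]@np.array(p)+V[:3,3]); return q[:2]/q[2]
def crop(f,x0,y0,x1,y1,s,name):
    cv2.imwrite(name,cv2.resize(f[y0:y1,x0:x1,::-1],None,fx=s,fy=s,interpolation=cv2.INTER_CUBIC))
E
python3 - <<'E'
from h import *
for n in("scene","top"):
    f,K,V=cam(n); np.savez(f"{n}0.npz",f=f,K=K,V=V)
    cv2.imwrite(f"pics/{n}0.png",cv2.resize(f[:,:,::-1],(800,600)))
    print(n,K.round(1).tolist(),V.round(3).tolist(), (-V[:3,:3].T@V[:3,3]).round(3))
o=get_obs(); print(o["time_s"],o["position"],o["orientation"],o["gripper_width"],bot.tcp_to_tips)
E
```

```text
pics
scene [[491.3, 0.0, 250.6], [0.0, 491.3, 192.2], [0.0, 0.0, 1.0]] [[0.689, -0.725, -0.01, -0.233], [-0.319, -0.291, -0.902, 0.29], [0.651, 0.625, -0.432, 1.457], [0.0, 0.0, 0.0, 1.0]] [-0.694 -0.995  0.888]
top [[348.3, 0.0, 255.6], [0.0, 348.3, 189.9], [0.0, 0.0, 1.0]] [[0.003, -1.0, -0.024, 0.227], [-0.994, -0.0, -0.109, 0.564], [0.109, 0.025, -0.994, 1.447], [0.0, 0.0, 0.0, 1.0]] [0.402 0.191 1.505]
0.1 [ 0.22980845 -0.58080269  0.24764993] [-0.13248533  0.69501803 -0.69417609  0.13235231] 0.08568276813083057 0.017
```

View pics/scene0.png

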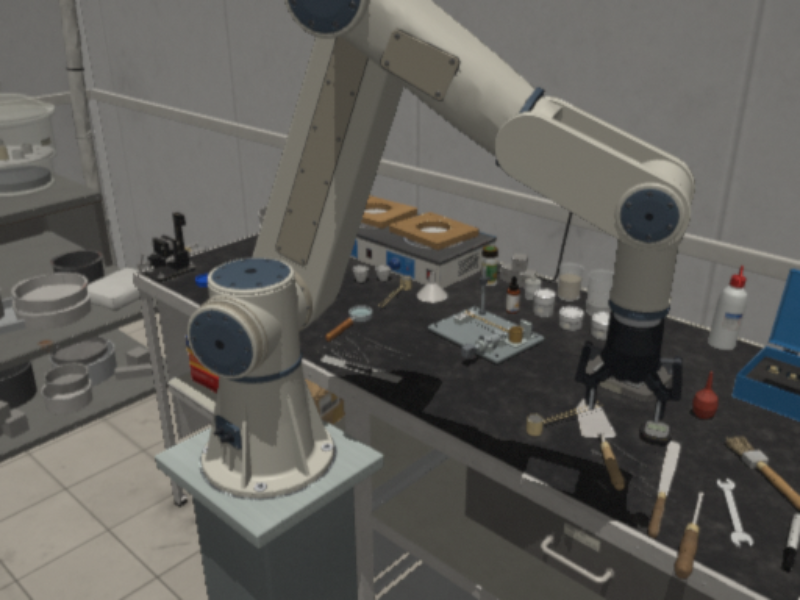

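View pics/top0.png

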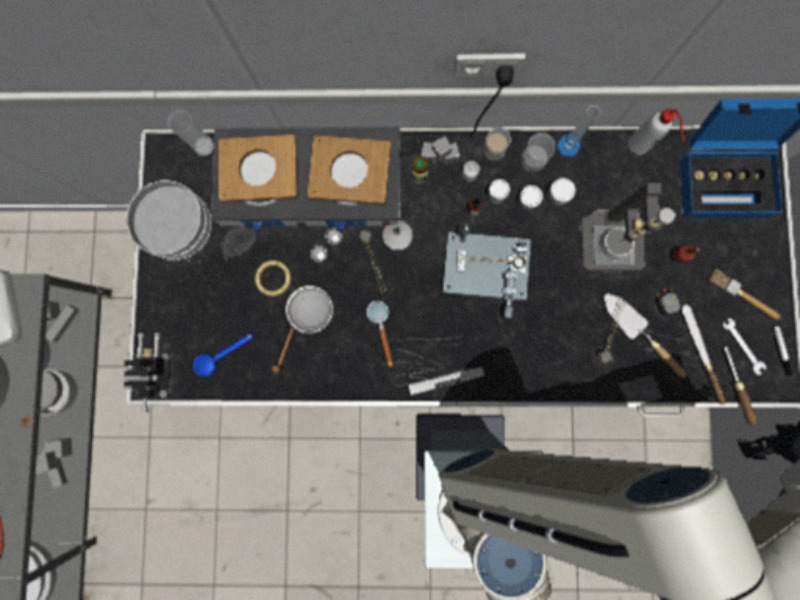

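```bash
python3 - <<'E'
import numpy as np
from h import crop
t=np.load("top0.npz")['f'];s=np.load("scene0.npz")['f']
crop(t,270,135,350,215,7,"pics/tfix.png"); crop(t,160,160,270,245,7,"pics/tlens.png")
crop(s,265,175,355,240,8,"pics/sfix.png"); crop(s,195,180,270,250,8,"pics/slens.png")
E
```

```text
(no output)
```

View pics/tfix.png

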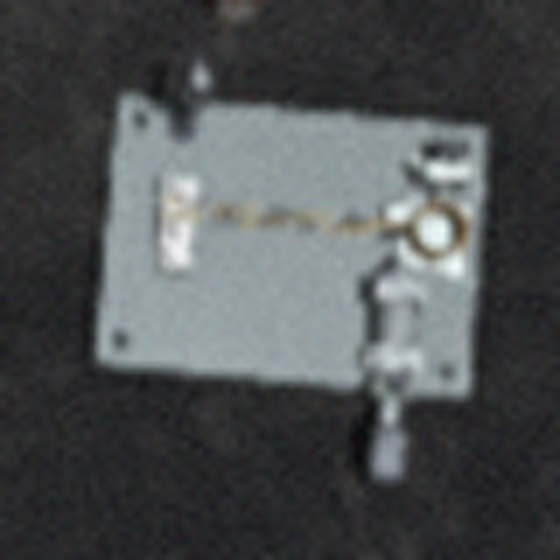

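View pics/tlens.png

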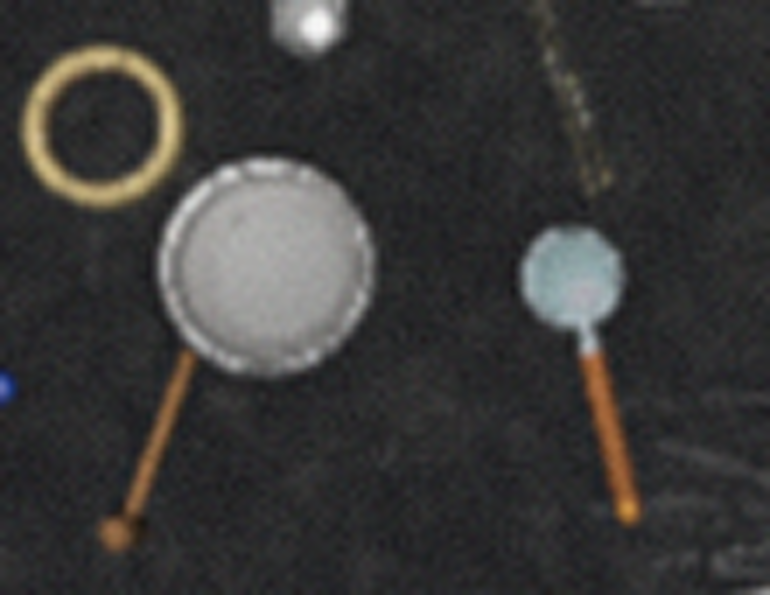

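View pics/sfix.png

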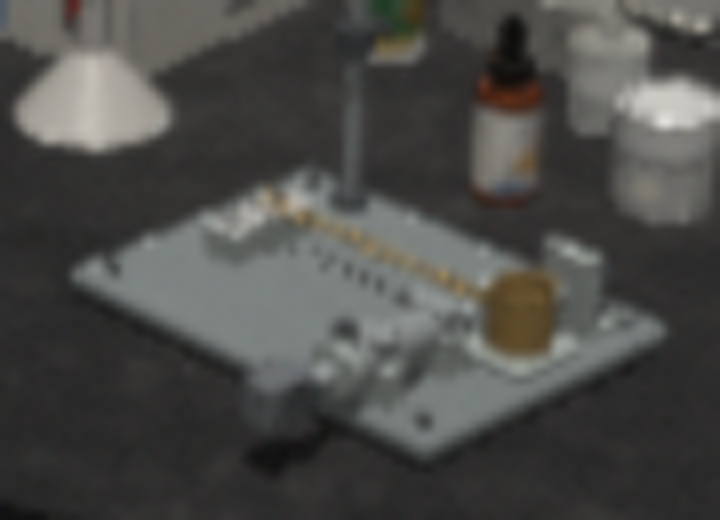

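View pics/slens.png

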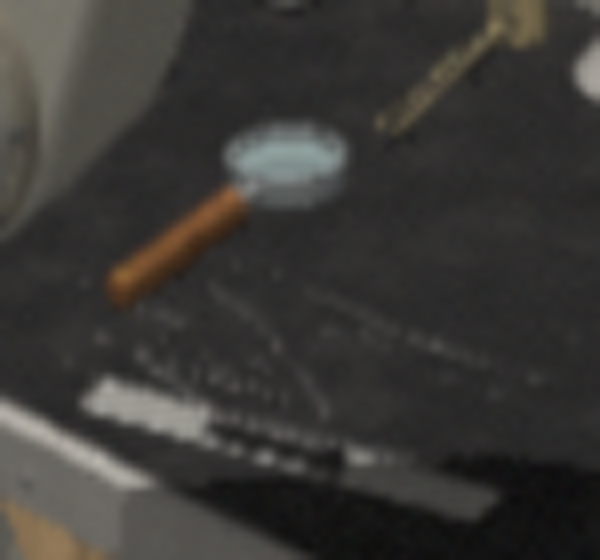

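```bash
cat > m.py <<'E'
from h import *
for n in("scene","top"):
    fs=[cam(n) for _ in range(5)]; f=np.mean([a[0].astype(float) for a in fs],0).astype(np.uint8); K,V=fs[0][1:]
    np.savez(f"{n}a.npz",f=f,K=K,V=V)
E
python3 m.py; python3 - <<'E'
from h import *
d=np.load("topa.npz");f,K,V=d['f'],d['K'],d['V']
x0,y0,x1,y1=275,140,350,212
s=6;c=cv2.resize(f[y0:y1,x0:x1],None,fx=s,fy=s,interpolation=cv2.INTER_CUBIC)
g=c.astype(int); m=((g.mean(2)>85)).astype(np.uint8)
m=cv2.morphologyEx(m,cv2.MORPH_CLOSE,np.ones((60,60)));m=cv2.morphologyEx(m,cv2.MORPH_OPEN,np.ones((80,80)))
cs,_=cv2.findContours(m,0,2);k=max(cs,key=cv2.contourArea)
pts=k[:,0].astype(float)
w=np.array([onz(K,V,(u+.5)/s-.5+x0,(v+.5)/s-.5+y0,.014)[:2] for u,v in pts])
r=cv2.minAreaRect(w.astype(np.float32)*1000);print(r);bx=cv2.boxPoints(r);print(bx.round(1))
# lens
x0,y0,x1,y1=228,188,258,238
hsv=cv2.cvtColor(f,cv2.COLOR_RGB2HSV)[y0:y1,x0:x1]
F=f[y0:y1,x0:x1].astype(int)
wood=(F[...,0]-F[...,2]>40).astype(np.uint8)
gl=((F.sum(2)>240)&(F[...,0]-F[...,2]<20)).astype(np.uint8)
for nme,mm in(("wood",wood),("glass",gl)):
    n,l,st,ce=cv2.connectedComponentsWithStats(mm);i=1+st[1:,4].argmax();print(nme,st[i],ce[i]+[x0,y0])
    ys,xs=np.where(l==i);P=np.array([onz(K,V,u+x0,v+y0,.016)[:2] for u,v in zip(xs,ys)])
    r=cv2.minAreaRect(P.astype(np.float32)*1000);print(r,P.mean(0))
    print(cv2.fitLine(P.astype(np.float32),2,0,.01,.01).ravel())
v=c.copy();cv2.drawContours(v,[k],-1,(255,0,0),1);cv2.imwrite("pics/plate.png",v[:,:,::-1])
s_=np.load("scenea.npz")['f'];crop(s_,285,160,330,205,14,"pics/post.png");crop(f,285,140,310,175,16,"pics/postt.png")
E
```

```text
((652.0631103515625, -13.635673522949219), (234.0917510986328, 176.52980041503906), 84.12316131591797)
[[ 552.3 -121. ]
 [ 727.9 -139.1]
 [ 751.8   93.8]
 [ 576.2  111.8]]
wood [15 22  9 25 85] [246.91764706 222.08235294]
((427.391357421875, 264.6186828613281), (104.08500671386719, 14.454202651977539), 13.73440170288086) [0.42752007 0.26455445]
[0.9698413  0.24373715 0.42752007 0.26455444]
glass [  6   4  15  18 184] [241.39673913 199.71195652]
((522.8763427734375, 290.068603515625), (62.232765197753906, 66.57090759277344), 67.0910873413086) [0.52306051 0.28879681]
[0.9262747  0.37684903 0.5230605  0.2887968 ]
```

View pics/plate.png

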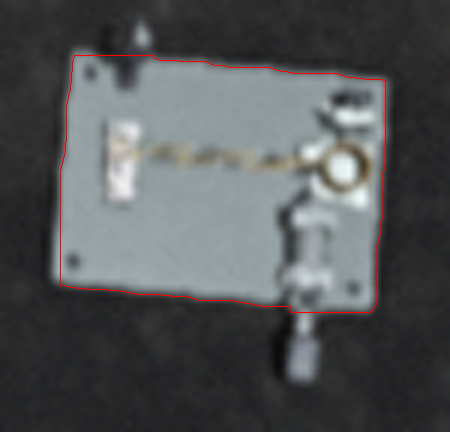

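View pics/post.png

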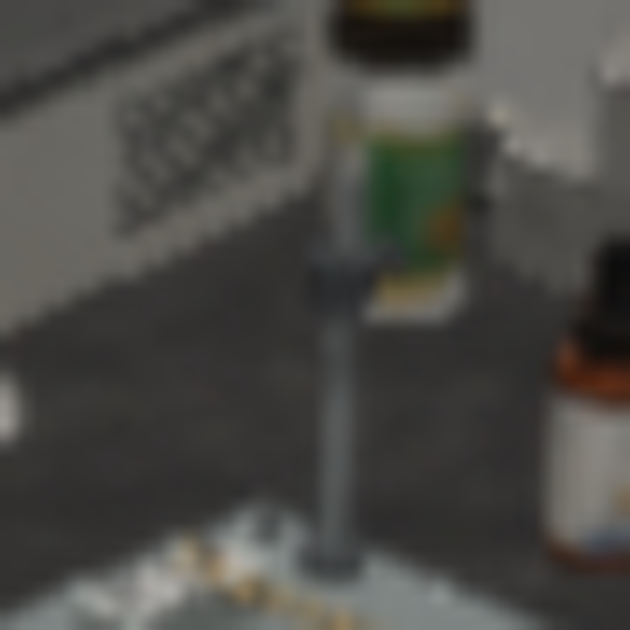

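View pics/postt.png

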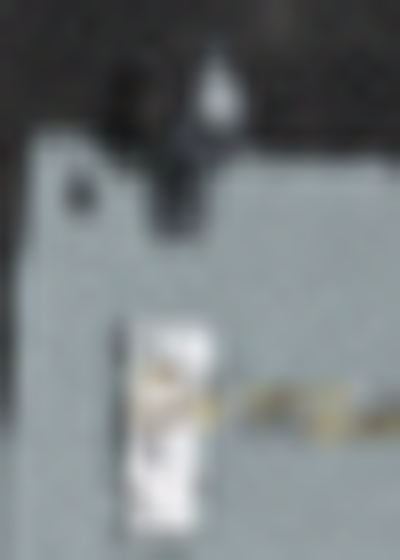

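```bash
cat > m2.py <<'E'
from h import *
d=np.load("topa.npz");f,K,V=d['f'],d['K'],d['V']
d=np.load("scenea.npz");fs,Ks,Vs=d['f'],d['K'],d['V']
def tri(pt,ps):
    o1,d1=ray(K,V,*pt);o2,d2=ray(Ks,Vs,*ps)
    a=np.linalg.lstsq(np.c_[d1,-d2],o2-o1,rcond=None)[0];p=o1+a[0]*d1;q=o2+a[1]*d2
    return (p+q)/2,np.linalg.norm(p-q)
def px(x0,y0,s,u,v): return ((u+.5)/s-.5+x0,(v+.5)/s-.5+y0)
if __name__=="__main__":
    x0,y0,x1,y1=270,135,355,220;s=6;c=cv2.resize(f[y0:y1,x0:x1],None,fx=s,fy=s,interpolation=cv2.INTER_CUBIC)
    m=(c.astype(int).mean(2)>85).astype(np.uint8)
    cs,_=cv2.findContours(m,0,1);k=max(cs,key=cv2.contourArea)[:,0]
    W=np.array([onz(K,V,*px(x0,y0,s,u,v),.014)[:2] for u,v in k])
    B=np.array([[552.3,-121.],[727.9,-139.1],[751.8,93.8],[576.2,111.8]])/1000
    L=[]
    for i in range(4):
        a,b=B[i],B[(i+1)%4];t=(b-a)/np.linalg.norm(b-a);n=np.array([-t[1],t[0]])
        q=W-a;al=q@t;sel=(abs(q@n)<.010)&(al>.015)&(al<np.linalg.norm(b-a)-.015)
        vx,vy,px_,py_=cv2.fitLine(W[sel].astype(np.float32),cv2.DIST_HUBER,0,.001,.001).ravel()
        L.append((vx,vy,px_,py_));print(i,sel.sum(),np.degrees(np.arctan2(vy,vx)).round(2))
    C=[]
    for i in range(4):
        a,b=L[i-1],L[i];t=np.linalg.solve([[a[0],-b[0]],[a[1],-b[1]]],[b[2]-a[2],b[3]-a[3]]);C.append([a[2]+a[0]*t[0],a[3]+a[1]*t[0]])
    C=np.array(C);print(C.round(4),C.mean(0),[np.linalg.norm(C[i]-C[i-1]).round(4) for i in range(4)])
    np.save("corners.npy",C)
    # scale
    sub=f[155:180,288:303].astype(int);wm=(sub.min(2)>165).astype(np.uint8);ys,xs=np.where(wm);print("scale top",xs.mean()+288,ys.mean()+155,xs.min()+288,xs.max()+288,ys.min()+155,ys.max()+155)
    st=(xs.mean()+288,ys.mean()+155)
    for z in(.02,.03,.034):print(onz(K,V,*st,z))
    crop(fs,285,190,310,212,24,"pics/sscale.png");crop(fs,290,205,320,232,24,"pics/sknob.png");crop(f,315,170,340,210,14,"pics/tknob.png")
E
python3 m2.py
```

```text
0 201 -5.52
1 258 84.77
2 199 -5.46
3 296 84.28
[[ 0.5571 -0.1184]
 [ 0.7286 -0.135 ]
 [ 0.7496  0.0945]
 [ 0.58    0.1107]] [ 0.65382993 -0.01205944] [np.float32(0.2302), np.float32(0.1723), np.float32(0.2304), np.float32(0.1703)]
scale top 295.1666666666667 166.05 293 298 160 172
[0.66844392 0.05748438 0.02      ]
[0.66664654 0.05838405 0.03      ]
[0.66592759 0.05874392 0.034     ]
```

View pics/sscale.png

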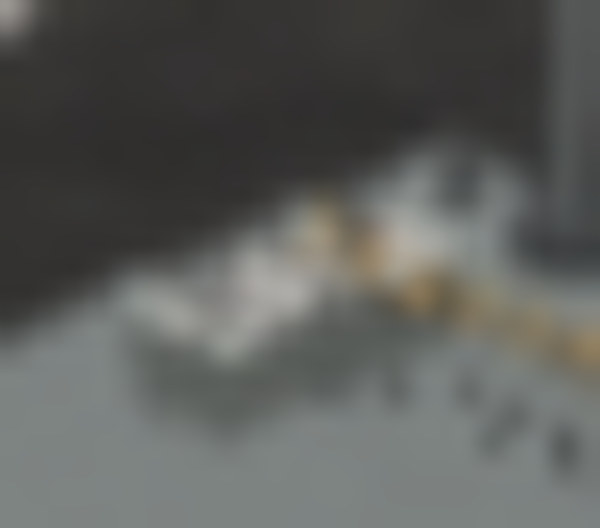

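View pics/sknob.png

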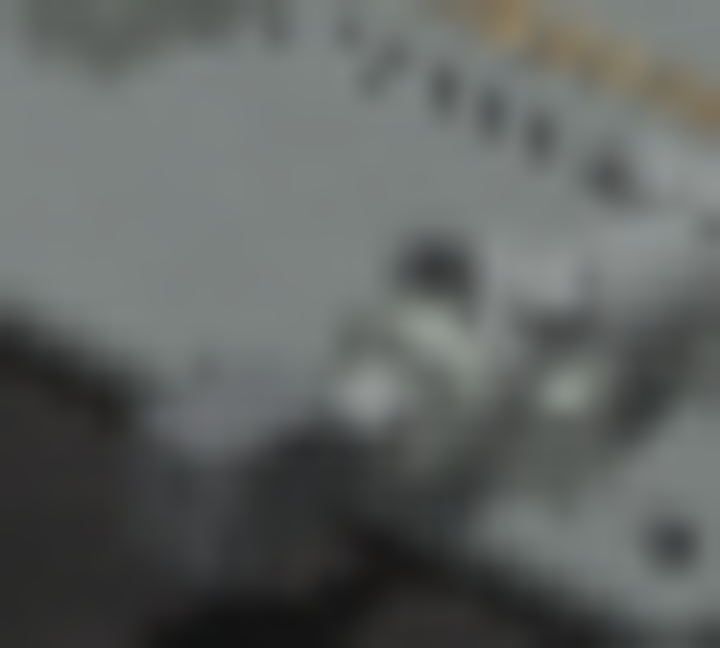

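View pics/tknob.png

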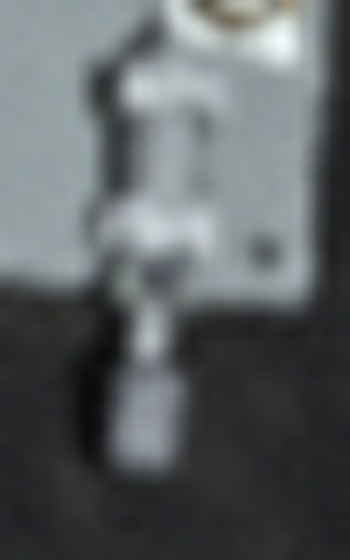

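```bash
cat >> h.py <<'E'
from scipy.spatial.transform import Rotation as Ro
def down(yaw_z): # tool z (jaw) direction heading, pointing down
    z=np.array([np.cos(yaw_z),np.sin(yaw_z),0]);y=np.array([0,0,-1.]);x=np.cross(y,z)
    return Ro.from_matrix(np.c_[x,y,z]).as_quat()
YF=np.radians(-5.45); CF=np.array([.6538,-.0121]); FX=np.array([np.cos(YF),np.sin(YF)]);FY=np.array([-np.sin(YF),np.cos(YF)])
def fix(p): d=np.array(p)[:2]-CF; return np.array([d@FX,d@FY]).round(4)
E
python3 - <<'E'
from m2 import *
kt=px(315,170,14,147,419);k=onz(K,V,*kt,.047);print("knob",k,fix(k))
ring=px(270,135,7,435,230)
mouth=px(315,170,14,153,235);q=onz(K,V,*mouth,.045);print("mouth~",q,fix(q))
# collar from both
st=px(285,140,16,212,85);print("posttop",onz(K,V,*st,.135),fix(onz(K,V,*st,.135)))
cs_=px(285,160,14,342,281)
rp=tri(px(285,140,16,170,426),px(285,190,24,265,272));print("scale",rp,fix(rp[0]))
for z in(.024,.03):
    r=onz(K,V,*px(285,140,16,170,426),z);print(z,r,fix(r))
base=onz(Ks,Vs,*px(285,160,14,332,560),.014);print("base",base,fix(base))
pt=onz(K,V,*st,.135)[:2]
for P in (pt,CF+FX*.0+0):
    pass
for h in(.085,.09,.095,.1,.105,.11):print(h,proj(Ks,Vs,[*pt,h]).round(2))
print("collar px",cs_, "post top s",px(285,160,14,348,90), proj(Ks,Vs,[*pt,.135]))
for sgn in(1,-1):
    print(sgn,kinematics.solve_ik([*k[:2],.036],down(YF+sgn*np.pi/2)), kinematics.solve_ik([.442,.2682,.02],down(np.radians(14.1)+sgn*np.pi/2)),kinematics.solve_ik([.58,.065,.1],down(YF+sgn*np.pi/2)))
E
```

```text
knob [ 0.52183348 -0.06325359  0.047     ] [-0.1265 -0.0635]
mouth~ [ 0.57739823 -0.0664432   0.045     ] [-0.0709 -0.0614]
posttop [0.73381587 0.05656379 0.135     ] [0.0731 0.076 ]
scale (array([0.66331758, 0.06135257, 0.03037805]), np.float64(0.007901609085766106)) [0.0025 0.074 ]
0.024 [0.667262   0.05789336 0.024     ] [0.0068 0.071 ]
0.03 [0.66618545 0.05843296 0.03      ] [0.0056 0.0714]
base [0.72852483 0.05357743 0.014     ] [0.0681 0.0725]
0.085 [309.19 182.7 ]
0.09 [309.25 181.54]
0.095 [309.3  180.38]
0.1 [309.35 179.22]
0.105 [309.4  178.05]
0.11 [309.46 176.88]
collar px (308.9642857142857, 179.60714285714286) post top s (309.39285714285717, 165.96428571428572) [309.72110129 170.99951104]
1 [-1.23479239e-01  5.04185869e-01  1.99059308e+00 -4.44089210e-16
  6.46813705e-01 -1.59915512e+00] [ 5.42493920e-01  5.24365008e-01  2.01324084e+00 -4.44089210e-16
  6.03986808e-01 -1.27439383e+00] [ 1.09033174e-01  4.68512377e-01  1.83824276e+00 -4.44089210e-16
  8.34837519e-01 -1.36664271e+00]
-1 [-1.23479239e-01  5.04185869e-01  1.99059308e+00 -4.44089210e-16
  6.46813705e-01  1.54243753e+00] [ 5.42493920e-01  5.24365008e-01  2.01324084e+00 -4.44089210e-16
  6.03986808e-01  1.86719882e+00] [ 1.09033174e-01  4.68512377e-01  1.83824276e+00 -4.44089210e-16
  8.34837519e-01  1.77494995e+00]
```

```bash
python3 - <<'E'
from h import *
q=down(YF+np.pi/2); k=np.array([.5218,-.0633])
bot.reach([*k,.15],q); hand.move_gripper(.055,40); bot.servo_line([*k,.036],q,velocity=.12)
o=get_obs();print(o["time_s"],o["position"],o["wrist_force"].round(2),o["gripper_width"])
f,K,V=cam("top");crop(f,300,160,350,215,10,"pics/g1t.png");f,K,V=cam("scene");crop(f,270,180,350,240,9,"pics/g1s.png")
E
```

```text
4.2667 [ 0.52231936 -0.06335405  0.03655363] [ 0.86 -0.7   0.84] 0.0551047255094367
```

View pics/g1s.png

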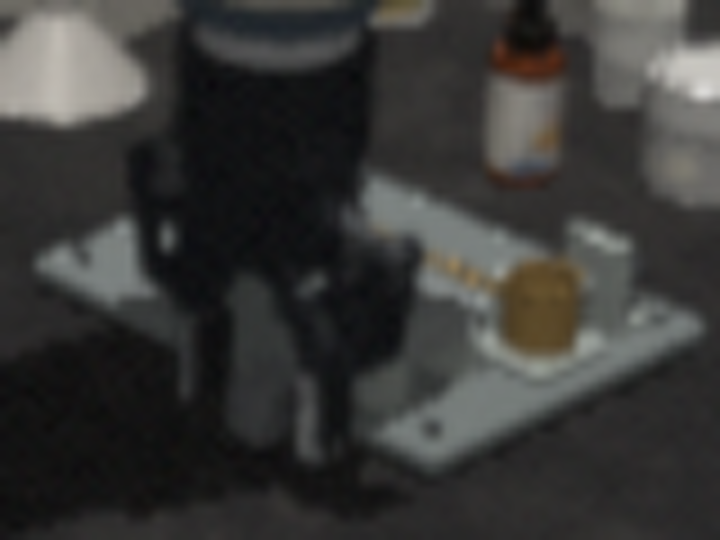

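View pics/g1t.png

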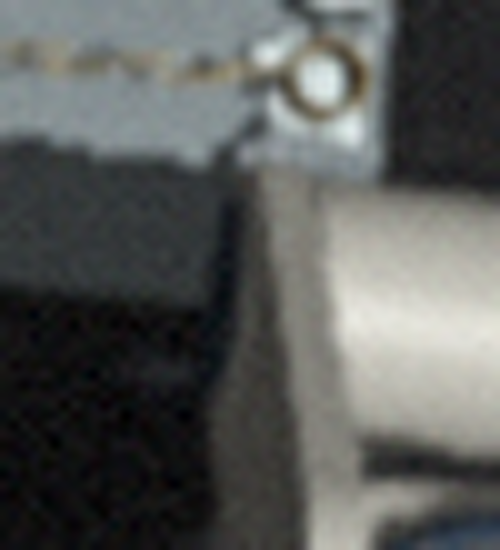

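The scene crop shows the fingers straddling the grey knob (crop ≈255,370). I'll close and check the force before pulling.

```bash
python3 - <<'E'
from h import *
hand.move_gripper(.010,50)
o=get_obs();p0=np.array(o["position"]);print(o["time_s"],p0,o["wrist_force"].round(2),o["gripper_width"])
if .016<o["gripper_width"]<.024:
    np.save("p0.npy",p0)
    for i,d in enumerate((.015,.030,.045)):
        t=p0.copy();t[:2]-=FX*d;bot.servo_line(t,velocity=.04);o=get_obs();print(d,((o["position"]-p0)[:2]@FX).round(4),o["wrist_force"].round(2),o["gripper_width"])
    bot.dwell(.2);o=get_obs();print(o["time_s"],((o["position"]-p0)[:2]@FX).round(4),o["wrist_force"].round(2))
E
```

```text
4.775 [ 0.52186902 -0.06429027  0.03657698] [-3.24 -8.22  6.25] 0.019567267247452332
0.015 -0.0146 [ 2.4  -1.33 -3.1 ] 0.018857125201768788
0.03 -0.0296 [ 2.85 -1.89 -3.25] 0.01914247269992249
0.045 -0.0446 [ 4.86 -2.63 -3.81] 0.019237462090882635
6.55 -0.0446 [ 5.24 -2.09 -3.82]
```

```bash
python3 - <<'E'
from h import *
hand.move_gripper(.055)
p=np.array(get_obs()["position"]);bot.servo_line([p[0],p[1],.16],velocity=.2)
l=np.array([.442,.2682]);q=down(np.radians(14.1)+np.pi/2)
bot.reach([*l,.15],q)
print(get_obs()["time_s"])
import m
E
python3 - <<'E'
from m2 import *
crop(f,310,165,345,215,12,"pics/r_t.png");crop(fs,275,195,335,240,12,"pics/r_s.png")
E
```

```text
9.0
```

View pics/r_t.png

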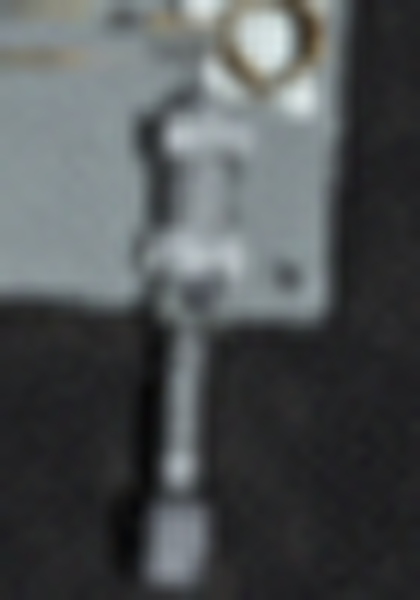

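View pics/r_s.png

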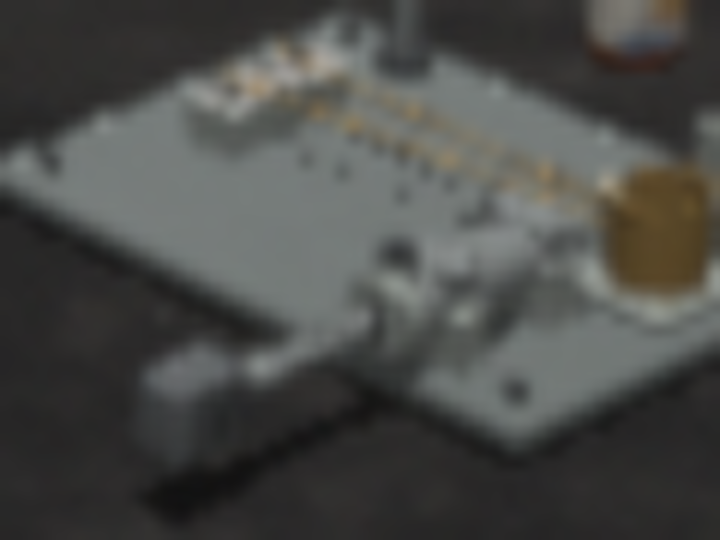

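```bash
python3 - <<'E'
from m2 import *
f0=np.load("top0.npz")['f'];K0=K
def prof(im,shift):
    # subpixel end edges along knob axis (world), mid-line at z=.047
    g=cv2.cvtColor(im,cv2.COLOR_RGB2GRAY).astype(np.float32)
    k=np.array([.52183,-.06325]);xs=np.arange(-.040,.09,.0005)
    acc=[]
    for w in np.arange(-.006,.0061,.002):
        uv=np.array([proj(K,V,[*(k+FX*(x-shift)+FY*w),.047]) for x in xs],np.float32)
        acc.append(cv2.remap(g,uv[:,0].reshape(1,-1),uv[:,1].reshape(1,-1),cv2.INTER_CUBIC)[0])
    return xs,np.mean(acc,0)
x,a=prof(f0,0)
x2,b=prof(f,.045)
lo=lambda y:np.interp(75,y[20:70],x[20:70])
print("near edge",lo(a),lo(b))
for s in np.arange(-.004,.0041,.0005):
    bb=np.interp(x+s,x,b);sel=(x>-.025)&(x<.010);print(round(s,4),np.abs(bb-a)[sel].mean().round(2),end="; ")
E
```

```text
near edge -0.015367025471021352 -0.013753011226762398
-0.004 20.09; -0.0035 18.8; -0.003 17.51; -0.0025 16.23; -0.002 14.93; -0.0015 13.66; -0.001 12.41; -0.0005 11.19; 0.0 10.02; 0.0005 8.9; 0.001 7.82; 0.0015 6.77; 0.002 6.91; 0.0025 8.13; 0.003 9.71; 0.0035 11.48; 0.004 13.34;
```

```bash
python3 - <<'E'
from m2 import *
f0=np.load("scene0.npz")['f'];t0=np.load("top0.npz")['f']
def prof(im,K,V,shift,z,ws):
    g=cv2.cvtColor(im,cv2.COLOR_RGB2GRAY).astype(np.float32)
    k=np.array([.52183,-.06325]);xs=np.arange(-.040,.06,.0005);acc=[]
    for w in ws:
        uv=np.array([proj(K,V,[*(k+FX*(x-shift)+FY*w),z]) for x in xs],np.float32)
        acc.append(cv2.remap(g,uv[:,0].reshape(1,-1),uv[:,1].reshape(1,-1),cv2.INTER_CUBIC)[0])
    return xs,np.mean(acc,0)
for z,ws in((.047,np.arange(-.006,.0061,.002)),(.047,[-.009,-.01,-.011])):
  x,a=prof(f0,Ks,Vs,0,z,ws);x,b=prof(fs,Ks,Vs,.045,z,ws)
  print(a[20:120:4].round().astype(int));print(b[20:120:4].round().astype(int))
x,a=prof(t0,K,V,0,.047,np.arange(-.006,.0061,.002));x,b=prof(f,K,V,.045,.047,np.arange(-.006,.0061,.002))
print("top");print(a[20:140:4].round().astype(int));print(b[20:140:4].round().astype(int)); print(x[20],x[24])
# wider top: knob mask shape edges
E
```

```text
[ 49  50  50  51  54  62  73  83  91  97 103 108 110 110 110 111 113 114
 116 119 121 123 123 122 121]
[39 40 42 46 50 57 66 76 83 88 90 93 95 96 95 94 94 94 92 87 79 69 61 54
 50]
[ 58  61  65  70  76  87  97 104 107 107 107 108 109 109 108 106 106 108
 111 113 116 119 121 122 122]
[ 50  53  57  63  69  78  87  94  99 101 101 101 100 101 101 102 103 100
  93  87  84  85  88  91  90]
top
[ 38  38  38  37  38  42  55  68  92 113 134 142 146 148 146 143 141 140
 139 135 129 119 111 108 111 121 133 140 138 135]
[ 43  43  43  43  42  43  44  54  72  95 116 128 136 136 136 134 134 134
 132 130 121 112  96  79  72  78  94 110 124 132]
-0.029999999999999992 -0.02799999999999999
```

The top and scene views put the draw at about 43.4 mm (biased low by the knob's visible near face) and about 45.5 mm. The encoders give 44.6 mm, so the ring is at the mouth. The needles are visibly parted in the scene crop (tips ≈250,85 and 300,55). 

Lens candidates in the top image (512 px) are the steel-rimmed clear glass with an orange-wood handle at (241,199)–(247,222), the grey sieve with a thin stick at (198,198), the blue spoon at (131,233) and the brass ring at (174,178). Only the first fits: its 62 mm rim and 104 mm × 14 mm handle match, and the enlarged crop confirmed it. Next I grip it.

```bash
python3 - <<'E'
from h import *
l=np.array([.442,.2682]);q=down(np.radians(14.1)+np.pi/2)
hand.move_gripper(.040,60)
bot.servo_line([*l,.04],q,velocity=.15);print(get_obs()["wrist_force"].round(2))
bot.servo_line([*l,.020],q,velocity=.05)
o=get_obs();print(o["time_s"],o["position"],o["wrist_force"].round(2),o["gripper_width"])
f,K,V=cam("top");crop(f,220,180,270,245,9,"pics/l1t.png");f,K,V=cam("scene");crop(f,190,170,270,235,9,"pics/l1s.png")
E
```

```text
[ 0.22  0.85 -0.85]
11.2333 [0.44182003 0.26807488 0.01971424] [ 0.02  0.91 -0.41] 0.03983421291198978
```

View pics/l1s.png

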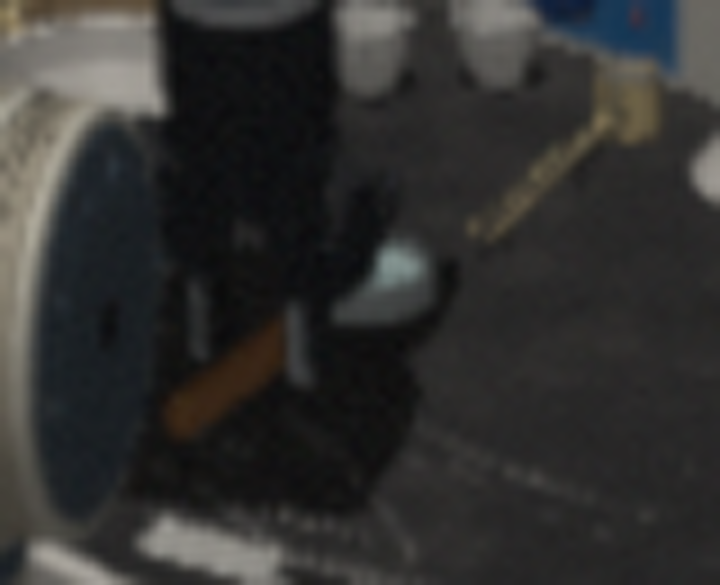

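View pics/l1t.png

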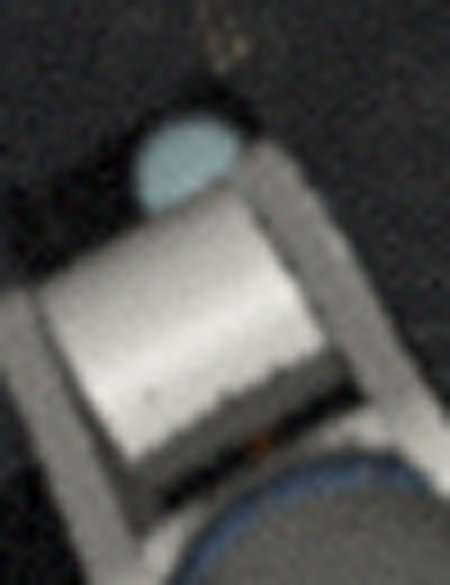

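```bash
python3 - <<'E'
from h import *
hand.move_gripper(.004,70)
o=get_obs();print(o["time_s"],o["position"],o["wrist_force"].round(2),o["gripper_width"]);np.save("pg.npy",o["position"])
p=np.array(o["position"])
bot.servo_line([p[0],p[1],.22],velocity=.15)
o=get_obs();print(o["time_s"],o["position"],o["wrist_force"].round(2),o["ft_torque"].round(3),o["gripper_width"])
R=CF+.0055*FX+.0725*FY;print("R",R)
yl=YF; q=down(yl+np.pi/2); t=R-.085*np.array([np.cos(yl),np.sin(yl)])
bot.reach([*t,.20],q);bot.dwell(.3)
o=get_obs();print(o["time_s"],o["position"],o["wrist_force"].round(2),o["gripper_width"])
import m
E
python3 - <<'E'
from m2 import *
crop(f,265,130,345,215,7,"pics/h_t.png");crop(fs,265,140,345,215,8,"pics/h_s.png")
E
```

```text
11.6917 [0.44216042 0.26830781 0.0204529 ] [-1.51 -0.65  5.09] 0.012216578436004679
13.175 [0.4416818  0.26803486 0.21914088] [-0.24  0.75 -1.14] [ 0.056  0.051 -0.015] 0.012176541540293108
R [0.66616097 0.05954989]
14.4417 [0.58129558 0.06864818 0.20022321] [ 0.38  0.41 -0.63] 0.011878209304870524
```

View pics/h_t.png

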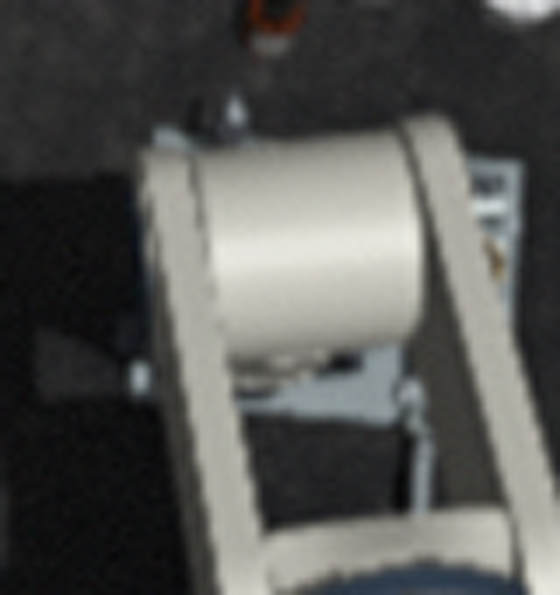

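View pics/h_s.png

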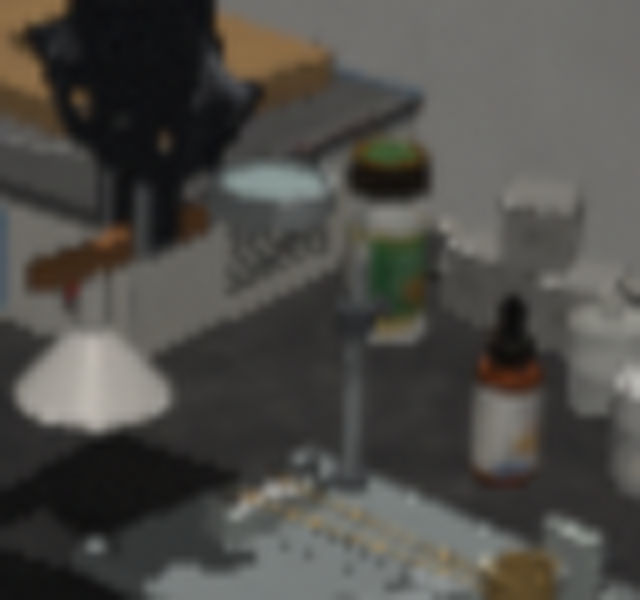

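```bash
python3 - <<'E'
from h import *
p=np.array(get_obs()["position"]);R=CF+.0055*FX+.0725*FY;t=R-.085*FX
bot.servo_line([*t,.110],velocity=.08);bot.dwell(.3)
o=get_obs();print(o["time_s"],o["position"],o["wrist_force"].round(2),Ro.from_quat(o["orientation"]).as_matrix().round(3).tolist())
import m
E
python3 - <<'E'
from m2 import *
R=CF+.0055*FX+.0725*FY
print(proj(Ks,Vs,[*R,.106]),proj(Ks,Vs,[*R,.098]))
crop(f,265,130,345,215,7,"pics/h2_t.png");crop(fs,265,160,325,205,13,"pics/h2_s.png")
E
```

```text
16.5167 [0.5816693  0.06764263 0.1102837 ] [-0.64 -0.77 -1.32] [[0.995, 0.0, 0.095], [-0.095, 0.0, 0.995], [0.0, -1.0, 0.0]]
[297.99137931 182.90899058] [297.92637012 184.80691266]
```

View pics/h2_t.png

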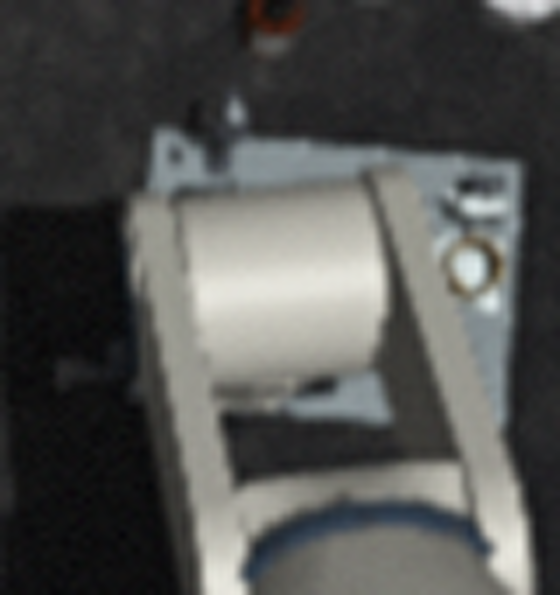

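View pics/h2_s.png

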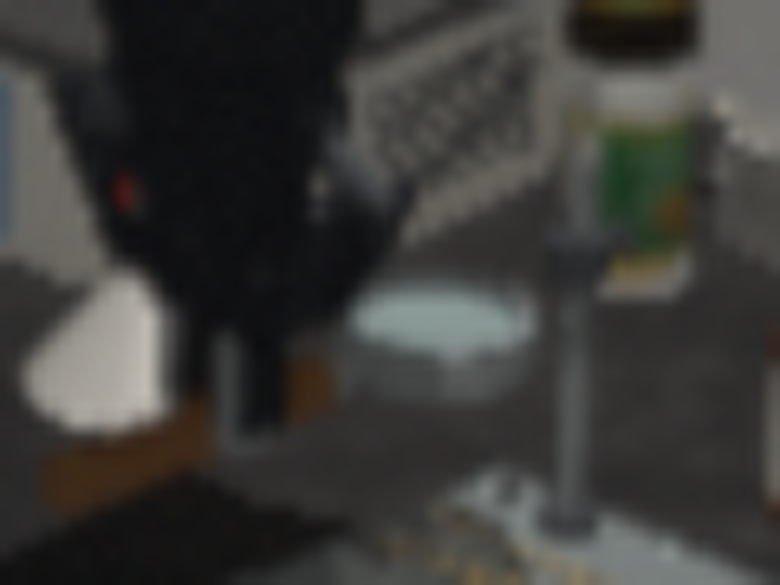

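```bash
cat > ov.py <<'E'
from m2 import *
import sys
def draw(C,zc,name,box=(262,165,327,215),s=12,yl=YF):
    x0,y0,x1,y1=box;c=cv2.resize(fs[y0:y1,x0:x1,::-1],None,fx=s,fy=s,interpolation=cv2.INTER_CUBIC)
    c=cv2.convertScaleAbs(c,alpha=1.5,beta=10)
    D=np.array([np.cos(yl),np.sin(yl)]);N=np.array([-D[1],D[0]])
    def P(p): u,v=proj(Ks,Vs,p);return (int((u-x0+.5)*s),int((v-y0+.5)*s))
    for dz,col in((.008,(0,255,0)),(-.008,(0,255,255))):
        for a in np.linspace(0,2*np.pi,40,endpoint=False):
            cv2.circle(c,P([*(C+.03*(np.cos(a)*D+np.sin(a)*N)),zc+dz]),1,col,-1)
    for x in(.046,.154):
        for dz in(.008,-.008):
            for w in(-.007,.007):cv2.circle(c,P([*(C-x*D+w*N),zc+dz]),2,(0,0,255),-1)
    cv2.imwrite(name,c)
if __name__=="__main__":
    R=CF+.0055*FX+.0725*FY
    D=(.5817+.085*FX[0],.0676+.085*FX[1]);print(D)
    draw(np.array(D),.098,"pics/ov1.png")
    print(proj(Ks,Vs,[.67,.06,.098])-proj(Ks,Vs,[.66,.06,.098]),proj(Ks,Vs,[.67,.06,.098])-proj(Ks,Vs,[.67,.05,.098]))
E
python3 ov.py
```

```text
(np.float64(0.6663157541455248), np.float64(0.0595269491278639))
[ 1.6343328  -0.80689655] [-2.0509387  -0.73317696]
```

View pics/ov1.png

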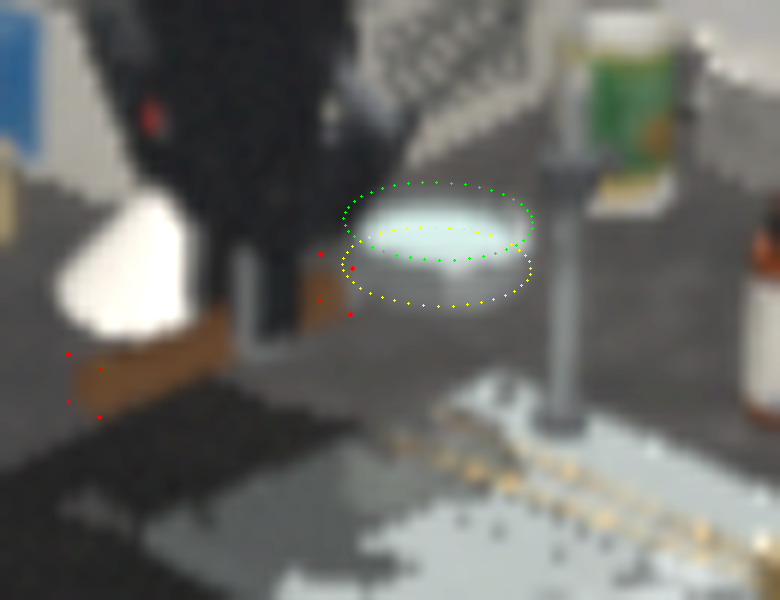

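```bash
cat > tilt.py <<'E'
from m2 import *
def meas(C,zc,yl=YF,verbose=1):
    D=np.array([np.cos(yl),np.sin(yl)]);N=np.array([-D[1],D[0]])
    s=6;x0,y0,x1,y1=262,165,327,215
    c=cv2.resize(fs[y0:y1,x0:x1],None,fx=s,fy=s,interpolation=cv2.INTER_CUBIC).astype(int)
    m=((c[...,0]-c[...,2]>14)).astype(np.uint8)
    n,l,st,ce=cv2.connectedComponentsWithStats(m)
    cv2.imwrite("pics/wm.png",m*255)
    axis=np.array([proj(Ks,Vs,[*(C-x*D),zc]) for x in np.linspace(.04,.16,50)])
    res=[]
    for i in range(1,n):
        if st[i,4]<150: continue
        cc=((ce[i]+.5)/s-.5+[x0,y0]);
        if cc[0]>292: continue
        ve=np.interp(cc[0],axis[::1][:,0][np.argsort(axis[:,0])],axis[:,1][np.argsort(axis[:,0])])
        xx=np.interp(cc[0],axis[np.argsort(axis[:,0]),0],np.linspace(.04,.16,50)[np.argsort(axis[:,0])])
        dv=cc[1]-ve;res.append((xx,dv));print("piece",st[i],cc.round(2),"at",xx.round(3),"dv",dv.round(2),"dz mm",(-dv/.237).round(1))
    return res
if __name__=="__main__": meas(np.array([.6663,.0595]),.098)
E
python3 tilt.py
```

```text
piece [ 70  50  11  18 159] [274.07 174.32] at 0.126 dv -20.11 dz mm 84.8
piece [  0  82  10  41 324] [262.2  181.65] at 0.16 dv -15.49 dz mm 65.4
piece [150 134  24  32 615] [288.37 189.5 ] at 0.052 dv 0.84 dz mm -3.5
piece [  36  152   82   57 2563] [274.41 194.91] at 0.124 dv 0.62 dz mm -2.6
```

View pics/wm.png

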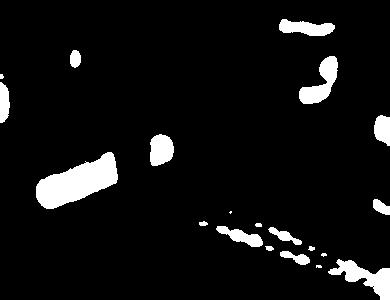

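```bash
python3 - <<'E'
from m2 import *
C=np.load("corners.npy")
# overlay plate corners + post axis points on scene
x0,y0,x1,y1=262,165,362,240;s=8
c=cv2.resize(fs[y0:y1,x0:x1,::-1],None,fx=s,fy=s,interpolation=cv2.INTER_CUBIC);c=cv2.convertScaleAbs(c,alpha=1.4)
def P(p): u,v=proj(Ks,Vs,p);return (int((u-x0+.5)*s),int((v-y0+.5)*s))
for p in C: cv2.circle(c,P([*p,.014]),3,(0,0,255),-1)
post=CF+.0705*FX+.0725*FY
for z in(.014,.05,.09,.1,.11,.135):cv2.circle(c,P([*post,z]),2,(0,255,0),-1)
cv2.imwrite("pics/pc.png",c)
R=CF+.0055*FX+.0725*FY
for z in(.09,.095,.1):print(z,(proj(Ks,Vs,[*post,z])-proj(Ks,Vs,[*R,z])).round(2),proj(Ks,Vs,[*post,z]).round(2))
E
```

```text
0.09 [11.57 -4.7 ] [309.44 182.  ]
0.095 [11.59 -4.68] [309.49 180.83]
0.1 [11.6  -4.66] [309.54 179.67]
```

View pics/pc.png

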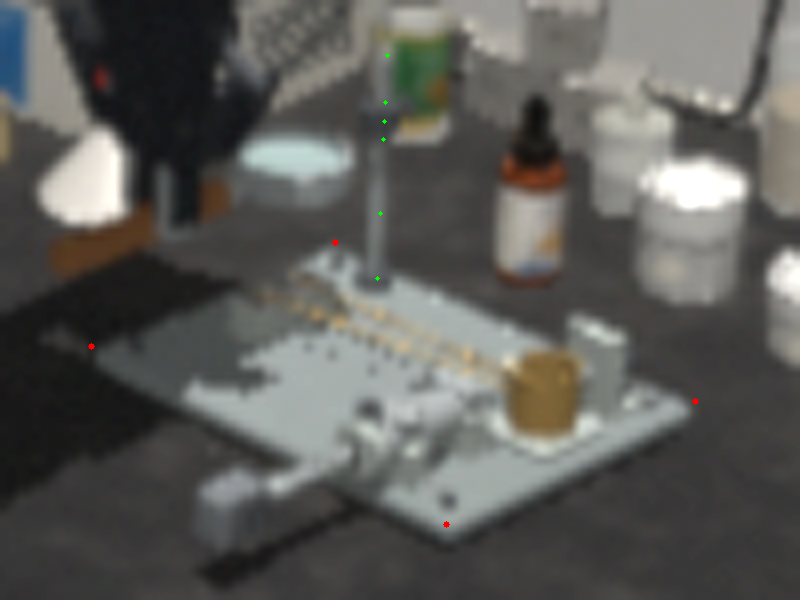

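```bash
python3 - <<'E'
from m2 import *
g=fs.astype(int).mean(2)
print("collar cols 305-313 rows 168-190")
for v in range(168,190):print(v,g[v,303:315].round().astype(int))
print("lens")
for v in range(176,196):print(v,g[v,288:309:1].round().astype(int))
E
```

```text
collar cols 305-313 rows 168-190
168 [ 57  60  71  91  95  84  85  88 105 112 115 117]
169 [60 69 67 90 94 80 81 81 89 86 90 93]
170 [65 78 70 89 94 80 84 90 71 59 59 61]
171 [77 77 77 91 89 77 88 95 68 48 50 54]
172 [92 95 94 94 76 73 87 86 61 43 47 53]
173 [96 97 87 83 62 69 81 73 55 42 42 49]
174 [88 86 63 55 52 67 78 69 52 40 41 51]
175 [66 57 52 49 50 64 78 70 52 41 44 53]
176 [54 51 49 47 50 59 77 70 53 47 45 50]
177 [50 50 48 49 56 61 74 70 58 54 48 47]
178 [48 47 47 49 56 61 62 63 60 50 50 44]
179 [48 47 48 47 42 48 47 49 44 51 51 54]
180 [48 49 49 47 41 42 44 44 47 71 73 76]
181 [57 61 55 47 42 44 46 47 71 91 95 97]
182 [76 80 75 56 48 51 55 56 86 92 92 96]
183 [108  97 100  69  52  62  64  55  54  55  54  55]
184 [139 121 117  74  54  68  67  53  47  46  45  47]
185 [142 129 117  74  53  62  65  54  49  46  45  46]
186 [123 107  83  62  55  63  67  55  48  47  47  46]
187 [86 80 70 59 57 67 74 58 50 49 48 47]
188 [80 74 65 54 56 73 79 61 54 52 49 49]
189 [74 67 57 53 57 78 81 63 52 50 48 48]
lens
176 [26 46 31 24 24 30 40 36 61 88 95 86 86 67 61 54 51 49 47 50 59]
177 [19 2
[... 733 characters left out ...]
106 119 125 129 137 137 131 122 123 107  83
  62  55  63]
187 [ 41  45  55  62  65  67  69  73  76  80  92 115 115  99  86  86  80  70
  59  57  67]
188 [39 42 53 66 65 64 66 68 69 70 74 89 91 87 83 80 74 65 54 56 73]
189 [40 43 49 64 60 59 64 67 69 69 71 83 85 85 81 74 67 57 53 57 78]
190 [41 43 48 57 52 52 58 61 63 64 66 74 76 77 71 62 53 51 52 57 79]
191 [42 45 45 48 48 49 50 51 51 53 55 56 57 56 53 51 51 50 51 56 79]
192 [45 46 47 48 49 49 49 49 49 49 49 51 52 52 51 50 49 50 49 54 79]
193 [48 47 47 48 49 50 49 48 48 47 47 47 49 50 52 50 49 49 49 55 80]
194 [47 46 46 46 48 48 48 46 46 46 46 46 45 47 47 49 48 50 50 57 79]
195 [46 45 43 45 45 45 45 45 46 46 46 45 46 48 53 61 57 53 51 55 78]
```

```bash
python3 - <<'E'
from m2 import *
t0=np.load("top0.npz")['f'];s0=np.load("scene0.npz")['f']
def prof(im,K,V,pts):
    g=cv2.cvtColor(im,cv2.COLOR_RGB2GRAY).astype(np.float32)
    uv=np.array([[proj(K,V,p) for p in r] for r in pts],np.float32)
    return cv2.remap(g,uv[...,0],uv[...,1],cv2.INTER_CUBIC).mean(0)
z=.03
W=lambda x,y,z=z:[*(CF+x*FX+y*FY),z]
ys=np.arange(.05,.100,.002);a=prof(t0,K,V,[[W(x,y) for y in ys] for x in np.arange(-.015,.0,.003)])
print("top y",list(zip((ys*1000).round().astype(int).tolist(),a.round().astype(int).tolist())))
xs=np.arange(-.036,.05,.002);a=prof(t0,K,V,[[W(x,y) for x in xs] for y in np.arange(.066,.077,.003)])
print("top x",list(zip((xs*1000).round().astype(int).tolist(),a.round().astype(int).tolist())))
# scene scale white blob
sub=s0[194:210,286:306];print(sub.astype(int).min(2))
# plate edges in scene: profile across near edge (x=-.085) and right edge (y=-.115), left edge y=.115, far x=.085 at z=.014
for nm,pts,ax in (("near",[[W(x,y,.014) for x in np.arange(-.105,-.064,.002)] for y in np.arange(.0,.09,.01)],np.arange(-.105,-.064,.002)),
 ("far",[[W(x,y,.014) for x in np.arange(.065,.106,.002)] for y in np.arange(-.05,.04,.01)],np.arange(.065,.106,.002)),
 ("right",[[W(x,y,.014) for y in np.arange(-.135,-.094,.002)] for x in np.arange(-.06,.07,.01)],np.arange(-.135,-.094,.002)),
 ("left",[[W(x,y,.014) for y in np.arange(.095,.136,.002)] for x in np.arange(-.06,.07,.01)],np.arange(.095,.136,.002))):
    b=prof(s0,Ks,Vs,pts);h=(b.max()+b.min())/2;i=np.where(np.diff(np.sign(b-h)))[0];print(nm,[round(float(ax[j]+.002*(h-b[j])/(b[j+1]-b[j])),4) for j in i],b.round().astype(int).tolist())
# post top in top view
sub=t0[138:160,290:304].astype(int).mean(2).round().astype(int);print(sub)
E
```

```text
top y [(50, 154), (52, 154), (54, 153), (56, 150), (58, 152), (60, 159), (62, 172), (64, 197), (66, 220), (68, 234), (70, 230), (72, 225), (74, 217), (76, 206), (78, 201), (80, 183), (82, 155), (84, 134), (86, 135), (88, 145), (90, 153), (92, 158), (94, 159), (96, 157), (98, 157)]
top x [(-36, 157), (-34, 158), (-32, 153), (-30, 142), (-28, 140), (-26, 148), (-24, 164), (-22, 185), (-20, 205), (-18, 220), (-16, 225), (-14, 229), (-12, 229), (-10, 227), (-8, 225), (-6, 219), (-4, 213), (-2, 209), (0, 210), (2, 209), (4, 202), (6, 193), (8, 185), (10, 183), (12, 185), (14, 191), (16, 190), (18, 183), (20, 184), (22, 193), (24, 204), (26, 214), (28, 216), (30, 209), (32, 196), (34, 179), (36, 165), (38, 154), (40, 152), (42, 153), (44, 154), (46, 156), (48, 158)]
[[ 51  50  49  47  47  49  49  50  48  46  47  47  47  47  47  48  48  51
   53  51]
 [ 47  46  46  46  46  45  46  46  46  47  46  45  47  48  47  49  54  63
   59  53]
 [ 48  47  47  47  47  44  47  46  48  48  48  49  50  52  55  69  90  86
   73  76]
 [ 48  51  49  47  47  47  45  48  48  51  53  59  58  67  84 104 123  94

[... 2065 characters left out ...]
1  26  35  40  45  67  58  74  73  58  45  43  42]
 [122  88  56  49  39  42  57  69  77  80  91  79  67  70]
 [135 120  97  78  55  36  44  70  97 124 133 134 129 129]
 [104 142 139 120  72  49  51  82 120 154 156 152 150 160]
 [ 89 141 157 139  93  59  64  96 134 153 155 157 159 153]
 [127 152 158 144 101  73  71 101 139 151 157 153 154 156]
 [149 160 159 147 121  96  98 114 150 156 156 157 157 156]
 [155 157 158 161 149 130 131 145 152 155 150 158 157 154]
 [158 156 157 158 151 154 158 155 151 156 154 156 155 151]
 [156 153 157 158 151 157 159 154 152 154 158 154 155 153]
 [156 156 156 150 158 151 155 152 154 157 156 154 159 156]
 [157 154 150 157 163 162 156 161 153 153 158 158 156 152]]
```

```bash
python3 - <<'E'
from h import *
R=CF+.006*FX+.0745*FY;t=R-.085*FX
bot.servo_line([*t,.1153],velocity=.03);bot.dwell(.3)
o=get_obs();print(o["time_s"],o["position"],o["wrist_force"].round(2),o["gripper_width"])
import m
E
python3 - <<'E'
from m2 import *
g=fs.astype(int).mean(2)
for v in range(174,194):print(v,g[v,288:313].round().astype(int).tolist())
R=CF+.006*FX+.0745*FY;post=R+.065*FX
for z in (.098,.103,.108):
  A=lambda P,r,dz:proj(Ks,Vs,[*(P-r*np.array([.72,.69])),z+dz]).round(2)
  print(z,"lens c,botfront,topfront,topback",A(R,0,0),A(R,.03,-.008),A(R,.03,.008),A(R,-.03,.008),"collar",A(post,0,0),A(post,.01,-.008),A(post,.01,.008))
crop(fs,275,160,325,200,15,"pics/fin_s.png")
E
python3 tilt.py
```

```text
17.6583 [0.58216711 0.06953575 0.11522322] [-0.29  0.47 -1.66] 0.011910524590461373
174 [27, 38, 28, 25, 32, 43, 48, 38, 43, 69, 76, 91, 96, 97, 97, 88, 86, 65, 56, 53, 67, 79, 69, 52, 40]
175 [25, 32, 25, 20, 23, 27, 30, 36, 68, 89, 93, 95, 97, 89, 87, 66, 58, 52, 49, 50, 64, 78, 70, 52, 42]
176 [19, 20, 20, 19, 21, 26, 33, 60, 88, 94, 95, 88, 86, 67, 60, 54, 51, 49, 47, 50, 58, 76, 72, 53, 46]
177 [21, 21, 20, 18, 20, 27, 59, 86, 94, 88, 86, 65, 57, 53, 51, 51, 49, 47, 49, 56, 61, 73, 70, 59, 54]
178 [20, 19, 17, 16, 18, 36, 84, 87, 85, 68, 63, 59, 53, 50, 49, 49, 47, 47, 49, 56, 61, 61, 62, 59, 49]
179 [21, 20, 17, 16, 21, 45, 82, 72, 66, 64, 68, 68, 60, 56, 54, 54, 52, 49, 47, 42, 47, 47, 49, 44, 51]
180 [20, 17, 17, 19, 38, 61, 77, 84, 87, 92, 93, 87, 80, 73, 66, 67, 74, 58, 47, 41, 42, 43, 43, 48, 71]
181 [18, 19, 19, 32, 70, 97, 108, 117, 121, 129, 130, 122, 114, 108, 94, 82, 97, 80, 54, 43, 44, 45, 48, 71, 91]
182 [20, 23, 28, 57, 107, 135, 142, 145, 145, 146, 146, 146, 145, 143, 130, 112, 101, 105, 68, 49, 51, 54, 56, 86, 92]
183 [29, 37, 45, 72, 115, 135, 143, 146, 146, 146
[... 1135 characters left out ...]
 52]
0.098 lens c,botfront,topfront,topback [297.64 184.61] [298.29 189.82] [298.42 185.99] [297.01 179.53] collar [309.23 179.95] [309.43 182.86] [309.6  179.12]
0.103 lens c,botfront,topfront,topback [297.68 183.42] [298.33 188.63] [298.46 184.79] [297.05 178.35] collar [309.28 178.78] [309.48 181.69] [309.65 177.94]
0.108 lens c,botfront,topfront,topback [297.72 182.24] [298.37 187.43] [298.5  183.58] [297.09 177.17] collar [309.34 177.61] [309.54 180.52] [309.71 176.77]
piece [  0  83   9  40 318] [262.19 181.7 ] at 0.16 dv -15.45 dz mm 65.2
piece [149 125  23  33 589] [288.03 188.05] at 0.054 dv -0.75 dz mm 3.2
piece [  35  143   82   56 2512] [274.21 193.38] at 0.125 dv -0.99 dz mm 4.2
```

View pics/fin_s.png

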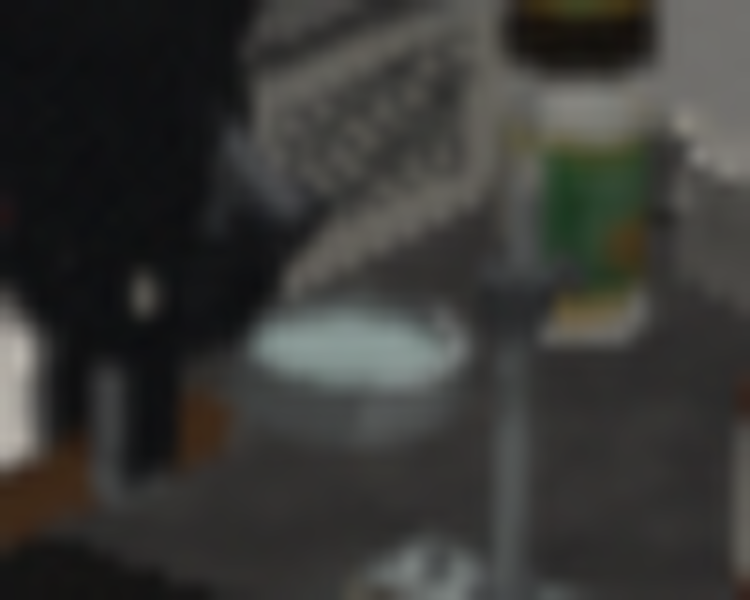

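```bash
python3 - <<'E'
from h import *
a=np.load("scenea.npz")['f'];b=np.load("scene0.npz")['f']
cv2.imwrite("pics/last.png",np.hstack([b[150:290,180:400,::-1],a[150:290,180:400,::-1]]).repeat(2,0).repeat(2,1)[:, :800] if 0 else cv2.resize(np.vstack([b[150:290,180:430,::-1],a[150:290,180:430,::-1]]),None,fx=2.1,fy=2.1))
E
```

```text
(no output)
```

View pics/last.png

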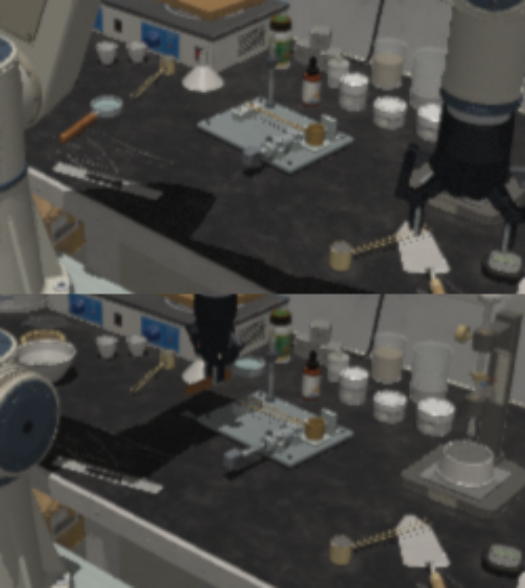

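Before (top) and after (bottom): both loose moulds are where they were, at about (165,68)→(165,360) and (340,255)→(340,548). The rod is out, and the lens hovers over the scale beside the collar. I'm handing in now.

```bash
python3 - <<'E'
from h import *
o=get_obs();print(o["time_s"],o["position"],np.abs(o["joint_vel"]).max(),o["gripper_width"])
print(hand_in())
E
```

```text
18.1583 [0.58225404 0.06956006 0.11531099] 0.0014262800685146883 0.012357981976551911
the job is handed in; nothing more can be done
None
```

I drew the gauge rod out and let go of it. I then took the reading lens by its handle and handed the job in at 18 s with it held over the needle tips at collar height. No verdict was reported.

- **Draw rod:** the encoders gave 44.6 mm of travel. The pictures disagreed slightly: about 43.4 mm from the top view, which reads low because it also sees the knob's near face, and about 45.5 mm from the scene view. After release the rod stayed out and the needles stood visibly apart. The ring itself was too small in the pictures to check directly.
- **Lens height:** lens and collar both came out at about 0.103 m once I allowed for a 0.7 px offset in the scene camera. The handle showed under 1° of tilt, which is within the measuring noise.
- **Lens centring:** the two views disagreed by up to about 4 mm on where the scale sits across the fixture. I used a value in between, so the lens could be 2–3 mm off centre. The arm hid the lens from the top camera, so I could only check its position from the scene camera and the arm's own position.
- **Surroundings:** in the before and after pictures the two loose moulds and the collar had not moved. The lens was held steadily, about 25 mm clear of the collar by calculation.

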